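# Key in the portioning cycle on the kitchen scale

### The arm

A 6-joint arm with a two-finger parallel gripper is mounted at the origin on the work surface. World frame = base frame: x ahead of the robot, y to its left, z up, the work surface at z = 0. Lengths are in mm, angles in rad, forces in N, time in s.
With the tool pointing down it reaches from about 275 to 1000 mm from the base axis. Payload 8.4 kg.
Tool frame: the origin (TCP) lies on the mounting face of the last link; the fingertips stand 173 mm ahead of it and the grasp point (between the pads) lies 155 mm ahead of it; z points along the fingers, y is the direction in which the jaws open and shut (so a half turn about z gives the same grasp; the last joint's range is limited). The gripper opens to 85 mm and grips with 20 to 120 N. Pads are 22 mm wide; open, the fingers measure 114 mm over their backs; the gripper's body (76 mm by 85 mm) begins 54 mm behind the grasp point. The pads swing forward as they close: fully open they stand 13 mm farther back than shut.
Start: joints at [1.141, 0.353, 1.633, -0, 1.155, -0.002], TCP at [259.293, 568.68, 404.681] pointing down, gripper open.
Joint ranges: [-2.63, 2.63], [-0.92, 2.1], [0.06, 2.66], [-1.3, 4.44], [0, 2.69], [-3.02, 3.02]. Speed limits (rad/s): [2.22, 2.22, 2.79, 3.14, 3.14, 3.14].

### API

Orientations are given as [roll, pitch, yaw] about the fixed x, y, z axes, in that order (R = Rz(yaw) Ry(pitch) Rx(roll)).
In Python, from rig import r, grab_frame, spotter gives the robot as it stands.
- The arm moves only by the tool apply_moves, never from a script. Its argument "motion" is text: rows parted by semicolons, each of 5 numbers parted by spaces: the opening, from -1 (shut) to 1 (fully open), then the shift along the tool's x, y, z as a fraction of full scale, then the turn about the tool's z as a fraction of full scale. In form: hand x y z twist; .... A call has 1 to 20 rows; each row is the pose to reach, as a shift and turn from the pose commanded when the call began, along the tool's axes at that moment, turning the shorter way round; what a row does not reach only later rows make up. Full scale, the value 1, is 1 m for a shift and pi rad for a turn. A row lasts 1/12 s, in which the tool goes at most 41.7 mm and 7.16 degrees, less where a joint would pass 70% of its speed; a pose out of reach is approached as far as the arm can. A call with a number of a shift or a turn outside -1 to 1 is refused whole. A call with a gripper value outside its range is refused whole. The fingers move at their own pace and stop on an object; "squeeze" is the grip in N (left out, the last holds). Time passes only in rows, so rows that repeat a pose let the fingers close. It gives the time, the measured TCP pose, the force and the opening at its end, in the units of the state.
- r.sense(): the state, without advancing time (a new reading comes with each control period).
- grab_frame(name): name is "side" or "top" or "wrist"; returns a dict with "img" (480x640x3 uint8, red, green, blue), "fx", "fy", "cx", "cy" (pixels), "dist_coeffs" ([k1, k2, p1, p2, k3] as OpenCV has them; the pictures are not rectified), "R" (3x3) and "t" (3): a world point X has camera coordinates R X + t. Camera axes: x right, y down, z forward; pixel columns grow to the right and rows downward; lengths in mm; the calibration is good to about 2 mm. A picture is of the moment at which its call begins. There is no depth.
- r.sign_off(): hands the job in, once; it reports no verdict.
Trained networks look in the newest picture that a camera, given by its name, has taken for a name from the list of things; names that differ only in an ending like _2 or _b are one class to them, and where a whole thing is asked for, a point or a joint stands for the part that bears it (a point fixed in the world has none). Each returns a list of dicts, best first, with "conf" (0 to 1); they miss things now and then, are a little off and sometimes report something else, mostly with a low value. They report only what shows in the picture. A call takes as long as a camera call.
- spotter.boxes_of(query, camera): "point" ([x, y, z] in mm, in world coordinates, good to about 4 mm: the middle of the surface that is visible of it).
- spotter.place_of(query, camera): "point" ([x, y, z] in mm, in world coordinates, good to about 4 mm: a listed point, or the origin of a listed thing).
The state is a dict: "clock": time; "qpos": joint angles; "qvel": joint speeds; "joint_efforts": joint torques, N m; "eef_pos": TCP position; "tcp_rot": TCP orientation; "contact_force": force on the tool from outside, world axes, zero at the start; "wrist_torque": the same for the moment, N m; "opening": opening from 0.0 (shut) to 1.0 (fully open).
Only numpy, scipy, OpenCV 4.12 (cv2) and the standard library are available. Lean on these libraries where they do the work, as an engineer would, in place of code of your own. Each camera call takes 0.05 s, during which the arm holds its last target.

### The job

Set the portion scale up for the next batch of dessert cups: on its key panel press the long bar key to wake it, then the large round key to tare off the cup, then the small round key to start counting. Press one key at a time, fully down for a moment, and let it come up before the next. Leave the square key alone, and finish with every key up.

Things in the scene. Friction and masses are not known exactly. Their poses are not given: they have to be found in the camera images.
- bar_top (a point): Wake key: long bar, black plastic, 48 mm long in x, 16 mm wide. The point: centre of its top face, 56 mm above the work surface, 16 mm above the panel; x towards the weighing plate, z up. Spring key: 6 mm straight down, 1.2 N to start, 4 N fully down, comes back by itself. One of four black keys in a row across the white panel, centres 62 mm apart, in any order.
- big_round_top (a point): Tare key: large round, black plastic, 36 mm in diameter. The point: centre of its top face, 56 mm above the work surface, 16 mm above the panel; x towards the weighing plate, z up. Spring key: 6 mm straight down, 1.2 N to start, 4 N fully down, comes back by itself. 
- small_round_top (a point): Start key: small round, black plastic, 18 mm in diameter. The point: centre of its top face, 56 mm above the work surface, 16 mm above the panel; x towards the weighing plate, z up. Spring key: 6 mm straight down, 1.2 N to start, 4 N fully down, comes back by itself. 
- square_top (a point): Square key, black plastic, 28 mm by 28 mm, not to be pressed; point, height and spring as the others. The fixed panel is 130 by 270 mm, 40 mm high; the weighing plate joins its far side, 43 mm high, with a lidded cup 39 mm high on it. The loose cups and lids beside the scale are at most 39 mm high.

How it is judged (in metres and radians):
On the way, in this order (a step that is already met when the one before it is completed fails the run):
1. The long bar key is pressed down, alone (distance of bar_top from where it was at the start of the episode above 0.004 m and distance of each of big_round_top, small_round_top, square_top from where it was at the start of the episode below 0.002 m), for 0.1 s.
2. With the bar key up again, the large round key is pressed down, alone (distance of big_round_top from where it was at the start of the episode above 0.004 m and distance of each of bar_top, small_round_top, square_top from where it was at the start of the episode below 0.002 m), for 0.1 s.
3. With the large round key up again, the small round key is pressed down, alone (distance of small_round_top from where it was at the start of the episode above 0.004 m and distance of each of bar_top, big_round_top, square_top from where it was at the start of the episode below 0.002 m), for 0.1 s.
At the end, for the whole second after the job is handed in: The bar, large round and small round keys have been pressed in this order, each at least 4 mm down for 0.1 s while the others were up, and at the end all four keys are up (within 2 mm) (distance of each of bar_top, big_round_top, small_round_top, square_top from where it was at the start of the episode below 0.002 m); the robot touches nothing.
It fails at once if The square key is pressed (more than 3 mm) (distance of square_top from where it was at the start of the episode above 0.003 m).
It fails at once if Two keys are down together (more than 3 mm) (distance of each of bar_top, big_round_top from where it was at the start of the episode above 0.003 m or distance of each of bar_top, small_round_top from where it was at the start of the episode above 0.003 m or distance of each of big_round_top, small_round_top from where it was at the start of the episode above 0.003 m).
It also fails if it takes over 35 s, if anything falls off the work surface, if the arm or the gripper's body presses on something with over 40 N, if the wrist force passes 120 N, or if a joint passes its speed limit or range.

## Working session

There is one attempt and no reset: what is moved stays moved. The work goes in short steps, Python scripts to look and compute and a tool call to move; the robot and the scene stay as the last step left them, time stands still between calls to the robot, and variables do not carry over. Pictures are saved under pics/ and viewed, and the job is handed in when it is done.

Besides the shell and the picture viewer there is one more tool, called after "Emit:" as name(argument=value, ...) on one line, values as JSON. apply_moves: Moves the arm, as the interface text tells. Its arguments: {"type":"object","properties":{"motion":{"type":"string"},"squeeze":{"type":"number"}},"required":["motion"]}

```bash
mkdir -p pics; ls
python3 - <<'E'
from rig import r, grab_frame, spotter
import cv2
s=r.sense(); print(s)
for c in ["top","side"]:
    f=grab_frame(c); cv2.imwrite(f"pics/{c}1.png",f["img"][:,:,::-1])
    for n in ["bar_top","big_round_top","small_round_top","square_top"]:
        print(c,n,[(d["conf"],d["point"]) for d in spotter.place_of(n,c)][:3])
print(r.sense()["clock"])
E
```

```text
pics
{'clock': 0.0, 'qpos': array([ 1.14056298e+00,  3.53663199e-01,  1.63415973e+00, -1.29791417e-05,
        1.15518366e+00, -2.43537887e-03]), 'qvel': array([ 0.00010341, -0.00026032, -0.00141076,  0.00106068,  0.00020022,
       -0.0011623 ]), 'joint_efforts': array([ 6.37581579e-04, -6.05279231e+01, -3.42065406e+01,  1.61973062e-04,
        9.61502868e-03, -1.41638969e-05]), 'eef_pos': array([259.21380173, 568.44631468, 403.94115052]), 'tcp_rot': array([-3.14017868e+00,  8.42327412e-06,  2.71379994e+00]), 'contact_force': array([ 0.2469466 ,  0.67894384, -1.17224361]), 'wrist_torque': array([0.00069897, 0.00875991, 0.01501779]), 'opening': 1.003360861288187}
top bar_top [(0.78, [520.7, -115.2, 51.4])]
top big_round_top [(0.57, [502.2, -169.9, 57.7])]
top small_round_top [(0.57, [550.0, 5.0, 56.1])]
top square_top [(0.6, [533.0, -50.0, 53.5])]
side bar_top [(0.7, [521.0, -120.8, 58.4])]
side big_round_top [(0.77, [506.3, -179.1, 56.9])]
side small_round_top [(0.52, [554.3, 6.8, 52.0])]
side square_top [(0.71, [535.2, -52.1, 56.9])]
0.5
```

View pics/top1.png

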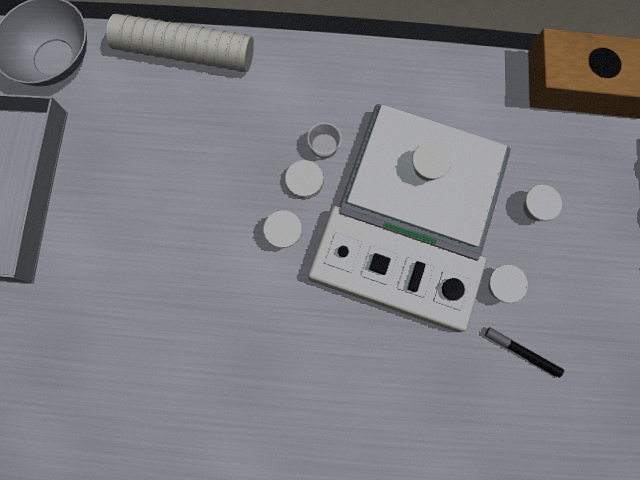

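View pics/side1.png

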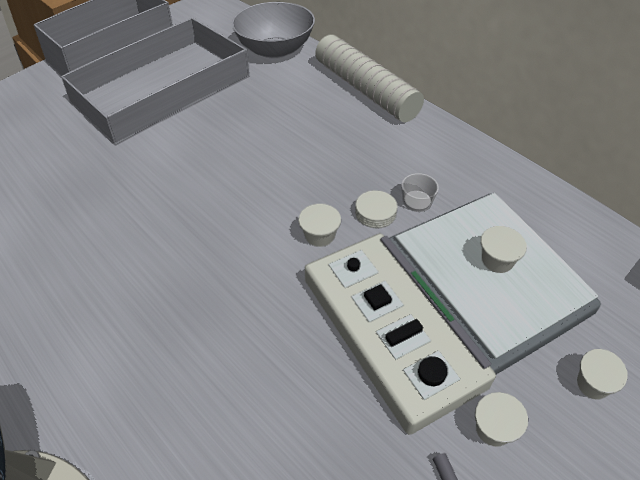

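```bash
cat > fit.py <<'E'
from rig import r, grab_frame, spotter
import cv2, numpy as np
from scipy.optimize import least_squares
def rect(a,b): return np.array([[a,b],[-a,b],[-a,-b],[a,-b]])
def circ(R): t=np.linspace(0,2*np.pi,40,endpoint=False); return R*np.c_[np.cos(t),np.sin(t)]
K=[("small",circ(9),93),("square",rect(14,14),31),("bar",rect(24,8),-31),("big",circ(18),-93)]
def proj(f,X):
    Km=np.array([[f["fx"],0,f["cx"]],[0,f["fy"],f["cy"]],[0,0,1.]])
    return cv2.projectPoints(np.asarray(X,float),cv2.Rodrigues(np.array(f["R"]))[0],np.array(f["t"],float),Km,np.array(f["dist_coeffs"]))[0][:,0]
def cent(f,sh,off,p):
    c,s=np.cos(p[2]),np.sin(p[2]); Rm=np.array([[c,-s],[s,c]])
    xy=(sh+[0,off])@Rm.T+p[:2]
    X=np.r_[np.c_[xy,np.full(len(xy),56.)],np.c_[xy,np.full(len(xy),41.)]]
    h=cv2.convexHull(proj(f,X).astype(np.float32)); m=cv2.moments(h)
    return np.array([m["m10"]/m["m00"],m["m01"]/m["m00"]]),m["m00"]
p0=np.array([528,-84,-.26])
fs={c:grab_frame(c) for c in ["top","side"]}; obs={}
for c,f in fs.items():
    g=f["img"].max(2); n,l,st,ce=cv2.connectedComponentsWithStats((g<70).astype(np.uint8))
    for k,sh,o in K:
        u,A=cent(f,sh,o,p0); j=min((i for i in range(1,n) if st[i,4]>30),key=lambda i:np.hypot(*(ce[i]-u)))
        obs[c,k]=ce[j]; print(c,k,ce[j].round(1),u.round(1),st[j,4],round(A))
def solve(cs):
    q=least_squares(lambda p:np.concatenate([cent(fs[c],sh,o,p)[0]-obs[c,k] for c in cs for k,sh,o in K]),p0,diff_step=1e-4,x_scale=[1,1,.01])
    print(cs,q.x,q.fun.round(1)); return q.x
solve(["top"]);solve(["side"]);p=solve(["top","side"])
c,s=np.cos(p[2]),np.sin(p[2])
for k,sh,o in K: print(k,p[0]-s*o,p[1]+c*o)
E
python3 fit.py
```

```text
top small [342.6 251. ] [341.6 251. ] 93 117
top square [379.3 263.7] [378.1 263.7] 304 338
top bar [416.  276.3] [414.6 276.5] 304 344
top big [452.6 288.8] [451.3 289.2] 392 446
side small [353.1 264.1] [354.5 264.5] 138 195
side square [377.3 296.9] [378.6 297.2] 448 573
side bar [403.5 332.3] [404.6 332.6] 509 650
side big [432.1 370.9] [433.1 371.2] 683 806
['top'] [ 5.28467456e+02 -8.59723596e+01 -2.56126715e-01] [ 0.2  0.1 -0.  -0.  -0.2 -0.1 -0.   0. ]
['side'] [ 5.27226470e+02 -8.26082467e+01 -2.56645035e-01] [ 0.1  0.2  0.1  0.  -0.1 -0.  -0.1 -0.2]
['top', 'side'] [ 5.27614640e+02 -8.39343703e+01 -2.56952085e-01] [-1.1  0.5 -1.3  0.4 -1.5  0.4 -1.3  0.5  1.   0.6  1.   0.4  0.9  0.5
  1.   0.3]
small 551.2490917806477 6.012351132550776
square 535.4927907275596 -53.952129830136265
bar 519.7364896744716 -113.91661079282329
big 503.98018862138355 -173.88109175551034
```

```bash
cat > go.py <<'E'
import sys, numpy as np
from rig import r
from scipy.spatial.transform import Rotation as Ro
T={"small":(551.2,6.0),"bar":(519.7,-113.9),"big":(504.0,-173.9)}
s=r.sense(); R=Ro.from_euler("xyz",s["tcp_rot"])
p=np.array(s["eef_pos"])
print(s["clock"],p.round(1),s["contact_force"].round(1),s["opening"], "rot",s["tcp_rot"])
for k,v in T.items(): print(k,R.inv().apply(np.array([*v,173+float(sys.argv[1])])-p).round(1))
E
python3 go.py 90
```

```text
0.6 [259.3 568.7 404.7] [0.2 0.2 0.7] 0.999925468737506 rot [ 3.14156558e+00 -5.87436222e-06  2.71377598e+00]
small [-499.  -390.9  141.7]
bar [-520.1 -513.   141.7]
big [-530.7 -574.1  141.7]
```

Emit:
apply_moves(motion="-1 -0.52 -0.513 0 0; -1 -0.52 -0.513 0 0; -1 -0.52 -0.513 0 0; -1 -0.52 -0.513 0 0; -1 -0.52 -0.513 0 0; -1 -0.52 -0.513 0 0; -1 -0.52 -0.513 0 0; -1 -0.52 -0.513 0 0; -1 -0.52 -0.513 0 0; -1 -0.52 -0.513 0 0; -1 -0.52 -0.513 0 0; -1 -0.52 -0.513 0 0; -1 -0.52 -0.513 0 0; -1 -0.52 -0.513 0 0; -1 -0.52 -0.513 0 0; -1 -0.52 -0.513 0 0; -1 -0.52 -0.513 0 0; -1 -0.52 -0.513 0 0; -1 -0.52 -0.513 0.1 0; -1 -0.52 -0.513 0.1 0", squeeze=40)

```text
clock: 2.27
eef_pos: [521.2, -115.8, 322.6]
tcp_rot: [3.14, 0.007, 2.711]
contact_force: [0.5, 0.5, -1.6]
opening: -0.003
```

Emit:
apply_moves(motion="-1 0 0 0 0; -1 0 0 0 0; -1 0 0 0 0")

```text
clock: 2.52
eef_pos: [520.3, -113.7, 323.0]
tcp_rot: [3.141, 0.001, 2.714]
contact_force: [0.0, 0.9, 0.2]
opening: 0.001
```

```bash
python3 go.py 90
python3 - <<'E'
from rig import grab_frame
import cv2
for c in ["top","side"]:
    cv2.imwrite(f"pics/{c}2.png",grab_frame(c)["img"][:,:,::-1])
E
```

```text
2.5167 [ 520.3 -113.7  323. ] [0.  0.9 0.2] 0.0014958027306185338 rot [3.14134691e+00 1.16416853e-03 2.71415448e+00]
small [ 21.6 121.8  60. ]
bar [ 0.5 -0.4 60. ]
big [-10.1 -61.5  60. ]
```

View pics/side2.png

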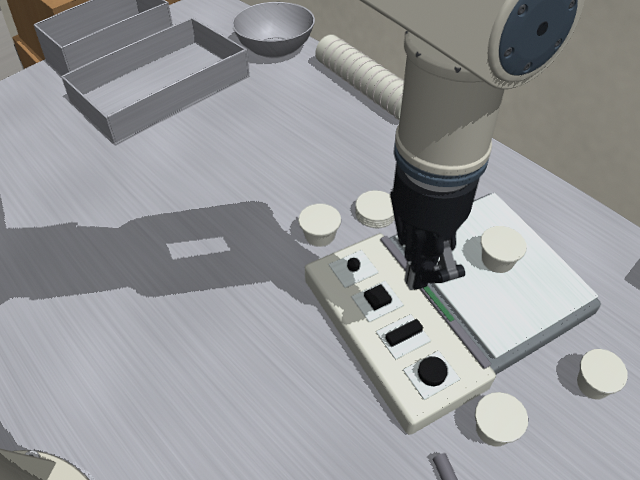

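Emit:
apply_moves(motion="-1 0 0 0.04 0; -1 0 0 0.08 0; -1 0 0 0.086 0; -1 0 0 0.086 0; -1 0 0 0.086 0; -1 0 0 0.086 0")

```text
clock: 3.12
eef_pos: [520.9, -114.0, 237.9]
tcp_rot: [3.141, 0.004, 2.714]
contact_force: [0.5, -0.3, 0.2]
opening: -0.003
```

```bash
python3 go.py 56
python3 - <<'E'
from rig import grab_frame
import cv2
for c in ["top","side","wrist"]:
    f=grab_frame(c)["img"][:,:,::-1]
    if c=="side": f=cv2.resize(f[200:420,300:520],None,fx=2.6,fy=2.6)
    cv2.imwrite(f"pics/{c}3.png",f)
E
```

```text
3.1167 [ 520.9 -114.   237.9] [ 0.5 -0.3  0.2] -0.0025933541609908964 rot [3.1408379  0.0036591  2.71401622]
small [ 22.2 121.8   8.9]
bar [ 1.1 -0.4  8.9]
big [ -9.5 -61.5   8.9]
```

View pics/side3.png

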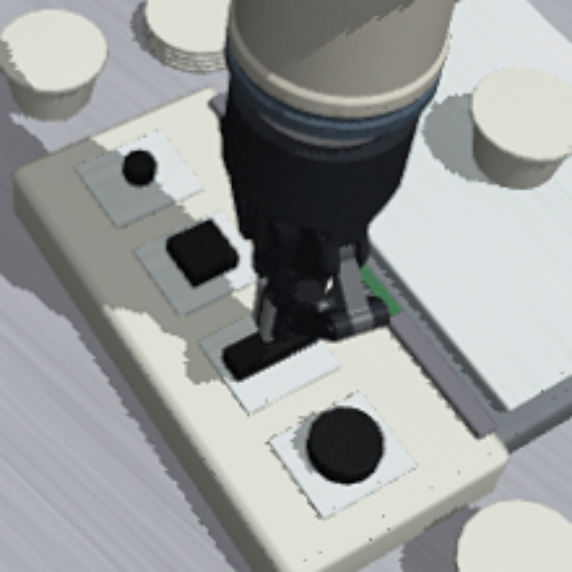

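View pics/wrist3.png

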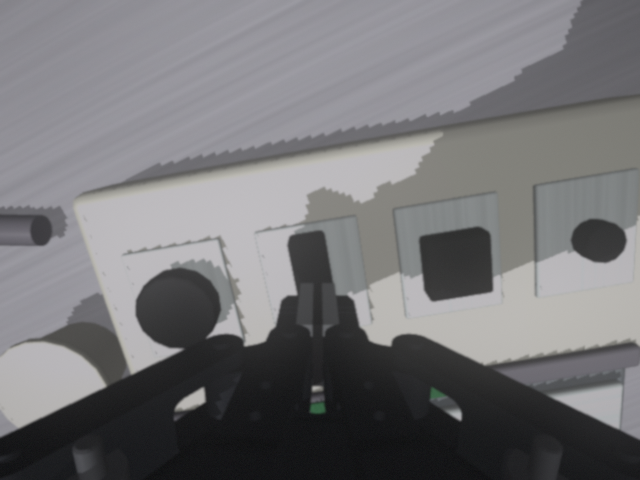

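Emit:
apply_moves(motion="-1 -0.001 0 0.004 0; -1 -0.001 0 0.008 0; -1 -0.001 0 0.01 0; -1 -0.001 0 0.011 0; -1 -0.001 0 0.011 0; -1 -0.001 0 0.011 0")

```text
clock: 3.77
eef_pos: [521.0, -114.3, 224.5]
tcp_rot: [3.141, 0.001, 2.714]
contact_force: [2.2, -1.3, 3.3]
opening: 0.001
```

```bash
python3 go.py 50
```

```text
3.7667 [ 521.  -114.3  224.5] [ 2.2 -1.3  3.3] 0.0012727925876680063 rot [3.14140202e+00 9.88211950e-04 2.71380851e+00]
small [ 22.4 122.    1.5]
bar [ 1.3 -0.1  1.5]
big [ -9.3 -61.2   1.5]
```

Emit:
apply_moves(motion="-1 0 0 0.001 0; -1 0 0 0.002 0; -1 0 0 0.002 0; -1 0 0 0.002 0")

```text
clock: 4.1
eef_pos: [520.9, -114.3, 223.3]
tcp_rot: [3.141, 0.001, 2.714]
contact_force: [1.3, -0.3, 13.3]
opening: 0.003
```

```bash
python3 go.py 50
python3 - <<'E'
from rig import grab_frame,r
import cv2
f=grab_frame("side")["img"][:,:,::-1]
f=cv2.resize(f[200:420,300:520],None,fx=2.6,fy=2.6)
cv2.imwrite(f"pics/side4.png",f)
s=r.sense();print(s["eef_pos"],s["contact_force"])
E
```

```text
4.1 [ 520.9 -114.3  223.3] [ 1.3 -0.3 13.3] 0.002969482686526489 rot [3.14134759e+00 1.26415666e-03 2.71381551e+00]
small [ 22.4 122.1   0.3]
bar [ 1.3 -0.1  0.3]
big [ -9.3 -61.2   0.3]
[ 520.9411579  -114.36214015  223.27692636] [ 0.28554331  0.70179691 13.96525763]
```

View pics/side4.png

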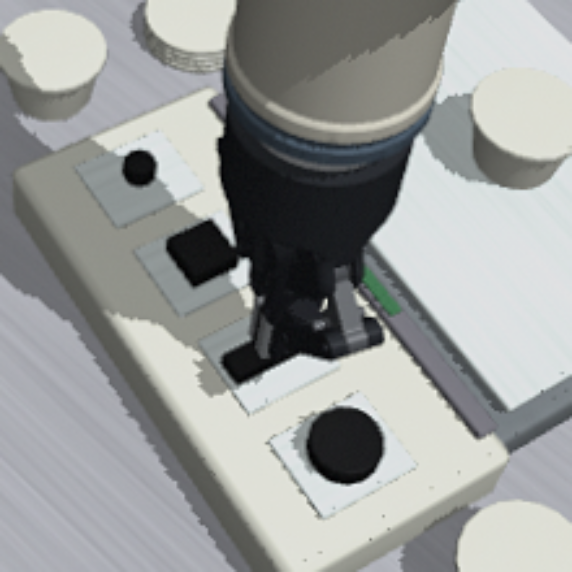

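Emit:
apply_moves(motion="-1 0 0 -0.01 0; -1 0 0 -0.03 0; -1 0 0 -0.03 0; -1 0 0 -0.03 0; -1 -0.005 -0.03 -0.03 0; -1 -0.01 -0.061 -0.03 0; -1 -0.01 -0.061 -0.03 0; -1 -0.01 -0.061 -0.03 0; -1 -0.01 -0.061 -0.03 0")

```text
clock: 4.9
eef_pos: [503.8, -173.7, 251.6]
tcp_rot: [3.142, -0.002, 2.713]
contact_force: [0.4, 0.4, 0.8]
opening: 0.005
```

```bash
python3 go.py 56
python3 - <<'E'
from rig import grab_frame,r
import cv2
f=grab_frame("side")["img"][:,:,::-1]
f=cv2.resize(f[200:420,300:520],None,fx=2.6,fy=2.6)
cv2.imwrite(f"pics/side5.png",f)
E
```

```text
4.9 [ 503.8 -173.7  251.6] [0.4 0.4 0.8] 0.005154992301040349 rot [ 3.14152067e+00 -1.77256792e-03  2.71282641e+00]
small [ 31.6 183.1  22.7]
bar [10.4 61.  22.6]
big [-0.3 -0.1 22.6]
```

View pics/side5.png

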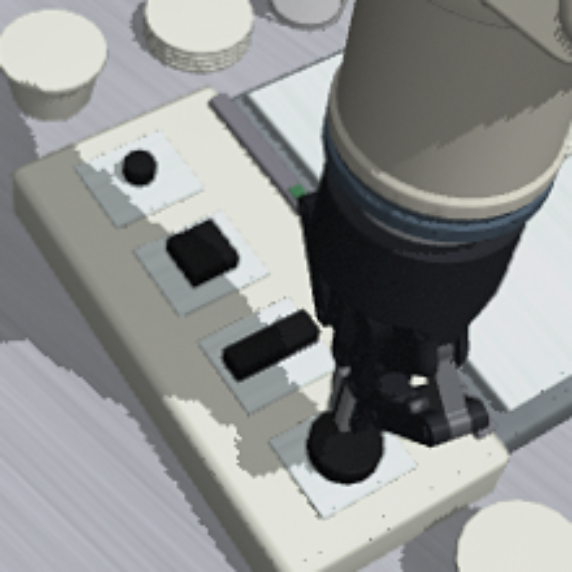

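Bar is back up, tips are over the large round key. Press it.

Emit:
apply_moves(motion="-1 0 0 0.015 0; -1 0 0 0.022 0; -1 0 0 0.026 0; -1 0 0 0.029 0; -1 0 0 0.03 0; -1 0 0 0.03 0; -1 0 0 0.03 0; -1 0 0 0.03 0")

```text
clock: 5.62
eef_pos: [504.1, -173.1, 223.3]
tcp_rot: [3.141, -0.001, 2.714]
contact_force: [-4.3, 5.3, 15.0]
opening: 0.002
```

```bash
python3 go.py 50
```

```text
5.6167 [ 504.1 -173.1  223.3] [-4.3  5.3 15. ] 0.0018531846190265767 rot [ 3.14109629e+00 -1.35967637e-03  2.71401925e+00]
small [ 31.4 182.5   0.4]
bar [10.4 60.3  0.3]
big [-0.2 -0.8  0.3]
```

Emit:
apply_moves(motion="-1 0 0 -0.01 0; -1 0 0 -0.04 0; -1 0 0 -0.04 0; -1 0 0 -0.04 0; -1 0.006 0.036 -0.04 0; -1 0.012 0.072 -0.04 0; -1 0.018 0.108 -0.04 0; -1 0.024 0.144 -0.04 0; -1 0.031 0.183 -0.04 0; -1 0.031 0.183 -0.04 0; -1 0.031 0.183 -0.04 0; -1 0.031 0.183 -0.04 0; -1 0.031 0.183 -0.02 0; -1 0.031 0.183 -0.02 0; -1 0.031 0.183 -0.02 0")

```text
clock: 6.87
eef_pos: [551.2, 4.3, 241.5]
tcp_rot: [-3.14, -0.003, 2.712]
contact_force: [0.2, -1.5, 0.9]
opening: -0.004
```

```bash
python3 go.py 56
python3 - <<'E'
from rig import grab_frame,r
import cv2
f=grab_frame("side")["img"][:,:,::-1]
f=cv2.resize(f[200:420,300:520],None,fx=2.6,fy=2.6)
cv2.imwrite(f"pics/side6.png",f)
E
```

```text
6.8667 [551.2   4.3 241.5] [ 0.2 -1.5  0.9] -0.004137335075327327 rot [-3.14024580e+00 -2.59206862e-03  2.71215887e+00]
small [ 0.6  1.6 12.5]
bar [ -20.6 -120.5   12.6]
big [ -31.3 -181.6   12.7]
```

View pics/side6.png

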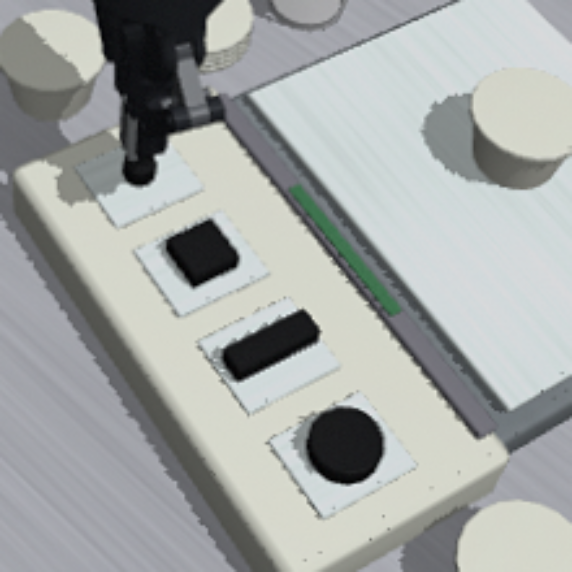

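The other three keys are up and the tips are over the small key.

Emit:
apply_moves(motion="-1 0 0.001 0.006 0; -1 0 0.001 0.012 0; -1 0 0.001 0.016 0; -1 0 0.001 0.019 0; -1 0 0.001 0.02 0; -1 0 0.001 0.02 0; -1 0 0.001 0.02 0; -1 0 0.001 0.02 0")

```text
clock: 7.58
eef_pos: [552.7, 6.2, 223.3]
tcp_rot: [-3.142, 0.001, 2.714]
contact_force: [-2.3, -1.5, 13.5]
opening: 0.001
```

```bash
python3 go.py 50
python3 - <<'E'
from rig import grab_frame,r
import cv2
f=grab_frame("side")["img"][:,:,::-1]
f=cv2.resize(f[200:420,300:520],None,fx=2.6,fy=2.6)
cv2.imwrite(f"pics/side7.png",f)
E
```

```text
7.5833 [552.7   6.2 223.3] [-2.3 -1.5 13.5] 0.0012639022822670657 rot [-3.14150143e+00  7.94660062e-04  2.71403982e+00]
small [ 1.3 -0.8  0.3]
bar [ -19.8 -123.     0.3]
big [ -30.4 -184.1    0.3]
```

View pics/side7.png

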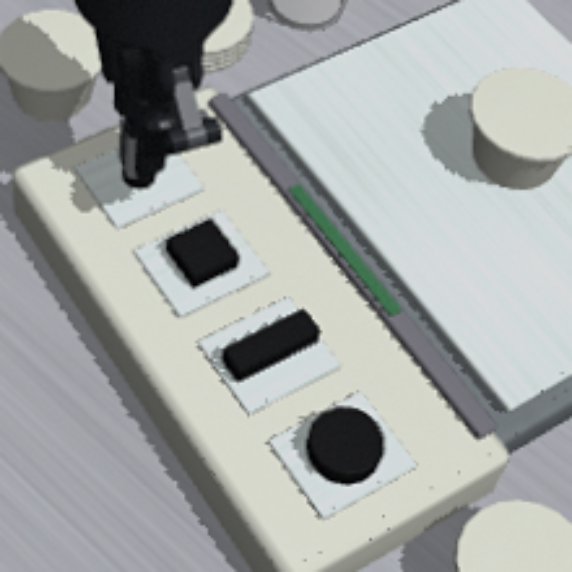

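Emit:
apply_moves(motion="-1 0 0 -0.01 0; -1 0 0 -0.04 0; -1 0 0 -0.08 0; -1 0 0 -0.12 0; -1 0 0 -0.15 0; -1 0 0 -0.15 0; -1 0 0 -0.15 0; -1 0 0 -0.15 0; -1 0 0 -0.15 0")

```text
clock: 8.38
eef_pos: [551.8, 6.4, 370.9]
tcp_rot: [-3.14, -0.002, 2.714]
contact_force: [-0.8, 0.6, 0.3]
opening: -0.001
```

```bash
python3 go.py 56
python3 - <<'E'
from rig import grab_frame,r
import cv2
f=grab_frame("side")["img"][:,:,::-1]
f=cv2.resize(f[200:420,300:520],None,fx=2.6,fy=2.6)
cv2.imwrite(f"pics/side8.png",f)
E
```

```text
8.3833 [551.8   6.4 370.9] [-0.8  0.6  0.3] -0.0009114537915956407 rot [-3.14046767e+00 -2.46270790e-03  2.71390682e+00]
small [ -0.   -0.5 141.9]
bar [ -21.1 -122.7  142. ]
big [ -31.7 -183.8  142. ]
```

View pics/side8.png

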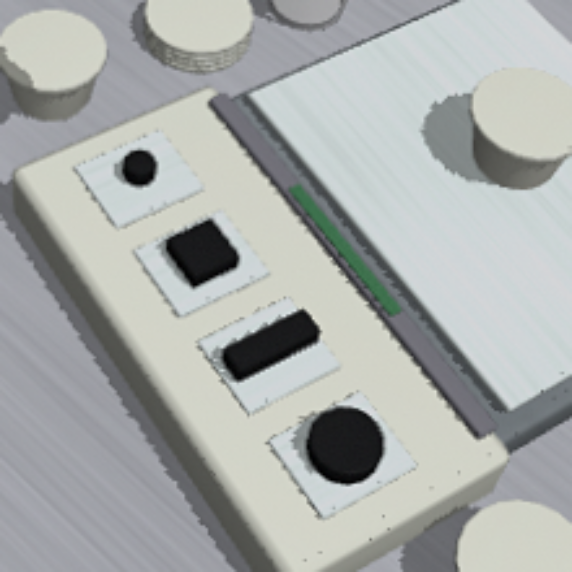

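All four keys are up and the arm is clear.

```bash
python3 -c "
from rig import r
print(r.sign_off())"
```

```text
the job is handed in; nothing more can be done
None
```

I pressed the bar key, then the large round key, then the small round key with the closed fingertips, and handed the job in at about 8.4 s. The sign-off gives no verdict.

- **Presses:** each key went down to its stop, with the TCP at 223.3 mm (fingertips at about 50 mm) and 13–15 N of contact force. Each was held there longer than 0.1 s.
- **Keys up in between:** the pictures taken before the second and third presses show the previous key back up. No move went onto the square key.
- **Final check:** the last side picture shows all four keys up. The gripper was about 140 mm above them with contact force near zero.
- **Disagreement:** the top and side cameras differed by about 3.5 mm on where the panel is, so I aimed at the joint fit between them. The keys are large enough to allow for that.

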